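Line up the fossil urchins by size and stack the empty trays

TASK

Take the four fossil sea urchins out of their two trays and stand them upright on the four felt marks of the display board, one centred on each mark, in order of size with the smallest next to the brass post and the largest at the far end. Then stack the two emptied trays, one squarely on top of the other, on the desk. Do not knock or shift the small jar and the eyepiece.

Things in the scene. Friction and masses are not known exactly. Their poses are not given: they have to be found in the camera images.
- urchin_1: the smallest of four fossil sea urchins: a cream stone dome, round in plan, with five brown rays on top; 18 mm across, 14 mm high, its side upright from 4 to 7 mm above its flat underside. At the start in one of the trays, 44 mm either side of the tray's middle. Origin: centre of the underside, z up
- urchin_2: the second smallest of four fossil sea urchins: a cream stone dome, round in plan, with five brown rays on top; 25 mm across, 18 mm high, its side upright from 5 to 9 mm above its flat underside. At the start in one of the trays, 44 mm either side of the tray's middle. Origin: centre of the underside, z up
- urchin_3: the second largest of four fossil sea urchins: a cream stone dome, round in plan, with five brown rays on top; 32 mm across, 22 mm high, its side upright from 6 to 11 mm above its flat underside. At the start in one of the trays, 44 mm either side of the tray's middle. Origin: centre of the underside, z up
- urchin_4: the largest of four fossil sea urchins: a cream stone dome, round in plan, with five brown rays on top; 39 mm across, 26 mm high, its side upright from 7 to 14 mm above its flat underside. At the start in one of the trays, 44 mm either side of the tray's middle. Origin: centre of the underside, z up
- tray_a: one of two identical loose open plywood trays (0.15 kg), 200 mm long (x) by 64 mm wide (y) outside, 22 mm high, walls 8 mm thick, inner floor 5 mm up and lined with dark felt; two of the four urchins stand in each at the start, at random. One fits on the other rim to underside, without nesting. It can be gripped across its 64 mm width at the middle. Origin: centre of the underside, z up
- tray_b: one of two identical loose open plywood trays (0.15 kg), 200 mm long (x) by 64 mm wide (y) outside, 22 mm high, walls 8 mm thick, inner floor 5 mm up and lined with dark felt; two of the four urchins stand in each at the start, at random. One fits on the other rim to underside, without nesting. It can be gripped across its 64 mm width at the middle. Origin: centre of the underside, z up
- board: fixed dark wooden display board, 290 mm long (x) by 80 mm wide (y), 12 mm thick, with a row of four round grey felt marks of 46 mm diameter flush on its top, at x = -93, -31, 31 and 93 mm, y = 0. Origin: centre of the underside, z up, so its top is at z = 12 mm
- brass_post: fixed upright brass post, 12 mm thick and 40 mm high on a 22 mm foot, standing on the board at one end, 130 mm from the board's middle (x = +130 or -130 mm of the board, either at random); a flat 3 mm black strip marks the other end. Origin: centre of its foot's underside
- sample_jar: bystander: small loose capped jar, 30 mm across, 50 mm high, standing between the trays and the board. Origin: centre of the underside
- eyepiece: bystander: loose black microscope eyepiece, 34 mm across, 42 mm high, standing between the trays and the board. Origin: centre of the underside
Not all that is in view belongs to the job. Leave any orange look-alike of the urchin_2 alone. What is shaped like the urchin_4 but turquoise is not meant.

How it is judged:
On the way, in this order (a step that is already met when the one before it is completed fails the run):
1. all four urchins stand released on the marks in order of size, smallest next to the brass post (((x of brass_post in the frame of board below 0 m and x of urchin_1 in the frame of board between -0.105 and -0.081 m and x of urchin_2 in the frame of board between -0.043 and -0.019 m and x of urchin_3 in the frame of board between 0.019 and 0.043 m and x of urchin_4 in the frame of board between 0.081 and 0.105 m) or (x of brass_post in the frame of board above 0 m and x of urchin_1 in the frame of board between 0.081 and 0.105 m and x of urchin_2 in the frame of board between 0.019 and 0.043 m and x of urchin_3 in the frame of board between -0.043 and -0.019 m and x of urchin_4 in the frame of board between -0.105 and -0.081 m)) and y of urchin_1 in the frame of board between -0.012 and 0.012 m and z of urchin_1 in the frame of board between 0.009 and 0.015 m and angle between each of urchin_1, urchin_2, urchin_3, urchin_4's own z axis and vertical below 0.15 rad and y of urchin_2 in the frame of board between -0.012 and 0.012 m and z of urchin_2 in the frame of board between 0.009 and 0.015 m and y of urchin_3 in the frame of board between -0.012 and 0.012 m and z of urchin_3 in the frame of board between 0.009 and 0.015 m and y of urchin_4 in the frame of board between -0.012 and 0.012 m and z of urchin_4 in the frame of board between 0.009 and 0.015 m and linear speed of each of urchin_1, urchin_2, urchin_3, urchin_4 below 0.02 m/s and contact force between each of urchin_1, urchin_2, urchin_3, urchin_4 and the fingers below 0.05 N), for 0.2 s.
2. one empty tray rests squarely on the other (((z of tray_a in the frame of tray_b between 0.019 and 0.025 m and height (world z) of tray_b below 0.004 m) or (z of tray_b in the frame of tray_a between 0.019 and 0.025 m and height (world z) of tray_a below 0.004 m)) and horizontal distance between tray_a and tray_b below 0.01 m and angle between the x axis of tray_a and the x axis of tray_b, either way round below 0.14 rad and angle between each of tray_a, tray_b's own z axis and vertical below 0.06 rad and linear speed of each of tray_a, tray_b below 0.02 m/s and contact force between each of tray_a, tray_b and the fingers below 0.05 N), for 0.2 s.
At the end, for the whole second after the job is handed in: Urchins upright (0.15 rad) on their own marks in order of size from the brass post, centres within 12 mm along and across the board; one tray on the other (either on top), centres within 10 mm, parallel within 0.14 rad, the lower flat on the desk; all released and at rest (all of step 1 and all of step 2); the robot touches nothing.
It fails at once if the jar or the eyepiece was shifted or knocked over (distance of any of sample_jar, eyepiece from where it was at the start of the episode above 0.02 m or angle between any of sample_jar, eyepiece's own z axis and vertical above 0.5 rad).
It also fails if it takes over 118 s, if anything falls off the work surface, if the arm or the gripper's body presses on something with over 40 N, if the wrist force passes 120 N, or if a joint passes its speed limit or range.

ROBOT

A 6-joint arm with a two-finger parallel gripper is mounted at the origin on the work surface. World frame = base frame: x ahead of the robot, y to its left, z up, the work surface at z = 0. Lengths are in m, angles in rad, forces in N, time in s.
With the tool pointing down it reaches from about 0.35 to 0.775 m from the base axis. Payload 7.3 kg.
Tool frame: the origin (TCP) lies at the centre of the arm's flange, where the gripper is bolted on; the fingertips stand 178 mm ahead of it and the grasp point (between the pads) lies 159 mm ahead of it; z points along the fingers, y is the line along which they close (so a half turn about z gives the same grasp; the last joint's range is limited). The gripper opens to 92 mm and grips with 3 to 60 N. Pads are 19 mm wide; open, the fingers measure 130 mm over their backs; the gripper's body (75 mm by 190 mm) begins 47 mm behind the grasp point.
Start: joints at [-1.349, 0.342, 1.524, -0, 1.275, -0.146], TCP at [0.189, -0.49, 0.405] pointing down, gripper open.
Joint ranges: [-2.53, 2.53], [-0.77, 2.02], [0.04, 2.7], [-1, 4.14], [0.28, 2.66], [-3.11, 3.11]. Speed limits (rad/s): [2.57, 2.57, 3.14, 3.14, 3.14, 3.14].

INTERFACE

Orientations are given as [roll, pitch, yaw] about the fixed x, y, z axes, in that order (R = Rz(yaw) Ry(pitch) Rx(roll)).
In Python, from cell import robot gives the robot as it stands.
- The arm moves only by the shell command python3 -m pendant 'ROWS' [OPENING] [FORCE]. ROWS is a JSON list of rows, 1 to 8 of them, each of 6 numbers: dx, dy, dz in m, then a rotation vector rx, ry, rz in rad; each row shifts and turns the commanded pose from where the row before left it, along the tool's axes as they then stand; what a row does not reach is not made up. A row lasts 1/12 s, in which the tool goes at most 0.0417 m and 0.125 rad, less where a joint would pass 70% of its speed; a pose out of reach is approached as far as the arm can. OPENING is the finger opening in m, set as the command begins (- or left out keeps the last). The fingers move at their own pace and stop on an object; FORCE is the grip in N (left out, the last holds). Time passes only in rows, so rows that do not move let the fingers close. It prints the time, the measured TCP pose, the force, the opening and the grip force at its end.
- robot.observe(): the state, without advancing time (a new reading comes with each control period).
- robot.read_camera(name): name is "scene" or "top"; returns a dict with "image" (480x640x3 uint8, red, green, blue), "fx", "fy", "cx", "cy" (pixels), "k1" (the pictures are not rectified: a ray, as slopes to the right and down, at radius r is drawn at 1 + k1 r^2 times it, then the intrinsics apply), "pose" (4x4, takes a point from camera to world coordinates). Camera axes: x right, y down, z forward; pixel columns grow to the right and rows downward; lengths in m; the calibration is good to about 2 mm. A picture is of the moment at which its call begins. There is no depth.
- robot.hand_in(): hands the job in; it is judged then, once.
The state is a dict: "time": time; "qpos": joint angles; "qvel": joint speeds; "joint_efforts": joint torques, N m; "tool_pos": TCP position; "tool_rot": TCP orientation; "contact_force": force on the tool from outside, world axes, zero at the start; "torque": the same for the moment, N m; "opening": finger opening in m; "grip_force": force on a finger pad.
Only numpy, scipy, OpenCV 4.12 (cv2) and the standard library are available. Lean on these libraries where they do the work, as an engineer would, in place of code of your own. Each camera call takes 0.05 s, during which the arm holds its last target. There are 200 camera calls.

## Working session

There is one attempt and no reset: what is moved stays moved. The work goes in short steps, Python scripts to look and compute and a shell command to move; the robot and the scene stay as the last step left them, time stands still between calls to the robot, and variables do not carry over. Pictures are saved under pics/ and viewed, at most 14 in all, crops included, and the job is handed in when it is done.

```bash
ls; mkdir -p pics; python3 - <<'E'
from cell import robot
import cv2
s=robot.observe();print(s)
for n in("scene","top"):
    c=robot.read_camera(n);cv2.imwrite(f"pics/{n}0.png",c["image"][:,:,::-1]);print(n,{k:v for k,v in c.items() if k!="image"})
E
```

```text
pics
{'time': 0.0, 'qpos': array([-1.34902017e+00,  3.42733959e-01,  1.52501675e+00, -1.08112797e-05,
        1.27538182e+00, -1.45989796e-01]), 'qvel': array([-6.06801833e-04, -8.62569337e-05,  1.62503031e-04, -7.28859066e-04,
       -2.36849874e-04,  6.42482254e-04]), 'joint_efforts': array([-2.10969010e-04, -4.31245708e+01, -2.44217259e+01,  7.17471843e-02,
        5.61016321e-02, -1.38924315e-04]), 'tool_pos': array([ 0.18874937, -0.48975606,  0.40403901]), 'tool_rot': array([-3.14006766e+00, -2.13779761e-04,  3.67768946e-01]), 'contact_force': array([-0.56160417, -0.1086455 , -0.85558209]), 'torque': array([-0.02839907, -0.07519907,  0.02663639]), 'grip_force': 0.0, 'opening': 0.09194268217886348}
scene {'fx': 573.2245491963354, 'fy': 573.2245491963354, 'cx': 319.77993933745097, 'cy': 231.31497399444436, 'k1': 0.024519157926685867, 'pose': array([[-0.67214376,  0.55729634, -0.48748698,  1.0338587 ],
       [ 0.74033389,  0.51592663, -0.43095875,  0.47929078],
       [ 0.01133579, -0.65056937, -0.75936223,  0.83142821],
       [ 0.        ,  0.        ,  0.        ,  1.        ]])}
top {'fx': 438.9753602729958, 'fy': 438.9753602729958, 'cx': 325.0346291430488, 'cy': 240.77315472148751, 'k1': -0.05801632411383637, 'pose': array([[-0.01334462, -0.98274188,  0.1845002 ,  0.34110545],
       [-0.99987159,  0.01475231,  0.00625913,  0.0186331 ],
       [-0.00887292, -0.18439298, -0.98281255,  1.0613731 ],
       [ 0.        ,  0.        ,  0.        ,  1.        ]])}
```

View pics/top0.png

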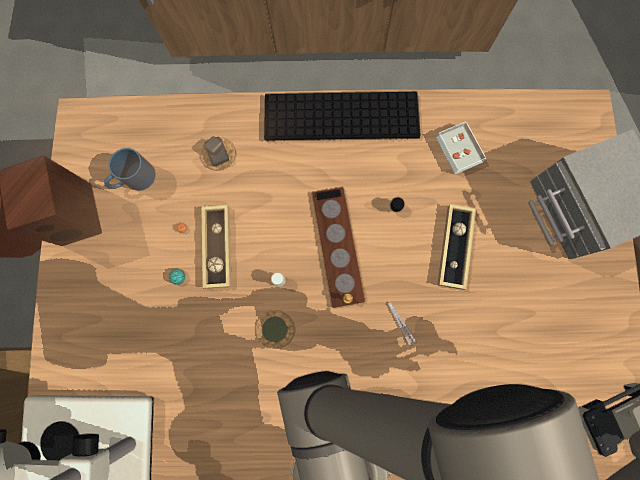

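View pics/scene0.png

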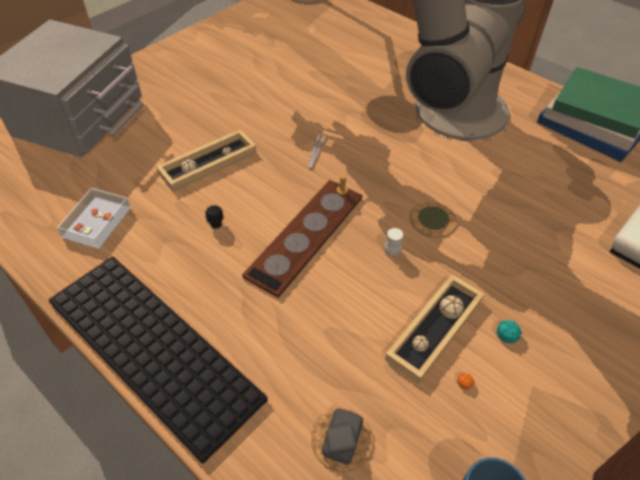

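The top view shows the left tray with urchins at (216,228) and (215,265), and the right tray with urchins at (459,229) and (453,265). The board has its post at (347,298), the near end, and its strip at the far end. The jar is at (278,279) and the eyepiece at (397,205). The look-alikes to leave alone are orange (181,228) and turquoise (177,276), both outside the trays. The cream domes inside the trays are the ones meant. I'll measure them and confirm in one enlarged crop.

```bash
cat > h.py <<'E'
import numpy as np, cv2
from cell import robot
def dist(c): return np.array([c["k1"],0,0,0,0.])
def K(c): return np.array([[c["fx"],0,c["cx"]],[0,c["fy"],c["cy"]],[0,0,1.]])
def p2w(c,uv,z):
    n=cv2.undistortPoints(np.array(uv,float).reshape(-1,1,2),K(c),dist(c)).reshape(-1,2)
    d=np.c_[n,np.ones(len(n))]@c["pose"][:3,:3].T; o=c["pose"][:3,3]
    return (o+d*((z-o[2])/d[:,2])[:,None])[:,:2]
def w2p(c,P):
    T=np.linalg.inv(c["pose"])
    return cv2.projectPoints(np.array(P,float).reshape(-1,1,3),cv2.Rodrigues(T[:3,:3])[0],T[:3,3],K(c),dist(c))[0].reshape(-1,2)
def blobs(c,mask,roi,amin=10):
    x0,y0,x1,y1=roi; m=np.zeros(mask.shape,np.uint8); m[y0:y1,x0:x1]=mask[y0:y1,x0:x1]
    n,l,s,ce=cv2.connectedComponentsWithStats(m)
    return [(ce[i].round(1).tolist(),s[i].tolist()) for i in range(1,n) if s[i,4]>=amin]
E
python3 - <<'E'
from h import *
c=robot.read_camera("top");np.save("top0.npy",c["image"])
im=c["image"]; hsv=cv2.cvtColor(im,cv2.COLOR_RGB2HSV)
tiles=[im[180:310,a:b] for a,b in((190,245),(300,375),(430,490))]
t=cv2.resize(np.hstack(tiles),None,fx=4,fy=4,interpolation=cv2.INTER_CUBIC)
cv2.imwrite("pics/tiles.png",t[:,:,::-1])
g=((hsv[...,1]<60)&(hsv[...,2]>85)&(hsv[...,2]<150)).astype(np.uint8)
for ce,s in blobs(c,g,(305,185,370,300),80): print("mark",ce,s[4],p2w(c,ce,.012))
dark=(hsv[...,2]<95).astype(np.uint8)
for roi in((195,200,240,295),(435,200,485,295)):
    m=np.zeros(dark.shape,np.uint8);m[roi[1]:roi[3],roi[0]:roi[2]]=dark[roi[1]:roi[3],roi[0]:roi[2]]
    cn=max(cv2.findContours(m,0,1)[0],key=cv2.contourArea)
    b=cv2.boxPoints(cv2.minAreaRect(cn));print("felt",b.tolist())
    hull=np.zeros(m.shape,np.uint8);cv2.fillPoly(hull,[cv2.convexHull(cn)],1)
    for ce,s in blobs(c,((hsv[...,2]>110)&(hull>0)).astype(np.uint8),roi,15): print("urch",ce,s,p2w(c,ce,.012), np.ptp(p2w(c,[[s[0],ce[1]],[s[0]+s[2],ce[1]]],.013),axis=0))
E
```

```text
mark [330.8, 208.5] 267 [[0.61888205 0.01001391]]
mark [335.2, 232.6] 272 [[5.58020856e-01 2.39002980e-04]]
mark [339.8, 257.5] 277 [[ 0.49647467 -0.00978649]]
mark [344.4, 282.8] 290 [[ 0.43521969 -0.01959943]]
felt [[207.0, 210.0], [223.0, 210.0], [223.0, 240.0], [207.0, 240.0]]
urch [216.2, 228.1] [212, 223, 10, 11, 87] [[0.57383814 0.29261761]] [0.00040012 0.02480632]
felt [[443.0154113769531, 281.876953125], [452.1692810058594, 208.64617919921875], [470.6308288574219, 210.953857421875], [461.4769592285156, 284.18463134765625]]
urch [459.2, 228.4] [453, 223, 13, 12, 122] [[ 0.5640291  -0.30405414]] [0.00045692 0.03211421]
urch [453.6, 264.2] [450, 261, 8, 7, 40] [[ 0.47590062 -0.28428862]] [0.00031864 0.01943987]
```

View pics/tiles.png

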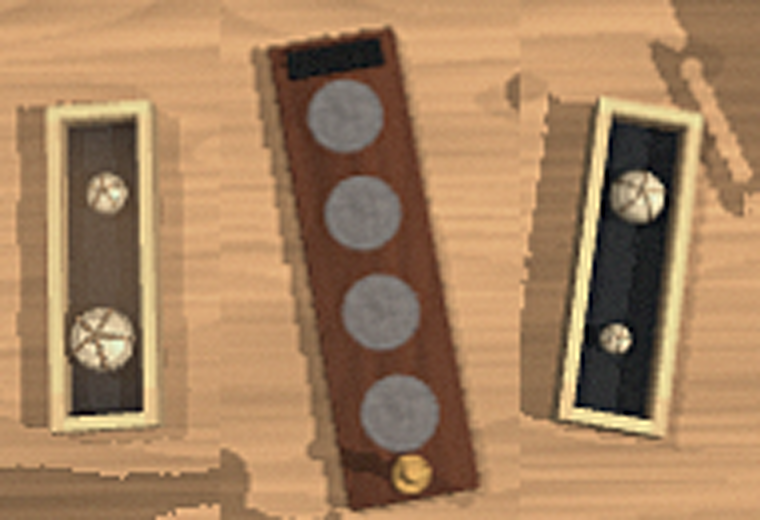

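The crop confirms the identities. In the left tray, the 25 mm one (216,228) is urchin_2 and the big one (215,265) is urchin_4. In the right tray, the 32 mm one (459,228) is urchin_3 and the small one (453,264) is urchin_1. Next I'll cross-check both cameras and then move.

```bash
cat >> h.py <<'E'
H={1:(.018,.014,.004,.007),2:(.025,.018,.005,.009),3:(.032,.022,.006,.011),4:(.039,.026,.007,.014)}
def sil(k,x,y,z0):
    d,h,a,b=H[k];t=np.linspace(0,6.28,40);P=[]
    for r,z in((.8,0),(1,a),(1,b),(.8,b+.6*(h-b)),(.4,h)): P+=[[x+r*d/2*np.cos(q),y+r*d/2*np.sin(q),z0+z] for q in t]
    return P
def fit(c,k,ctr,z0):  # xy such that the model silhouette bbox-centre hits ctr
    xy=p2w(c,ctr,z0+.01)[0]
    for _ in range(6):
        p=w2p(c,sil(k,*xy,z0)); m=cv2.moments(cv2.convexHull(p.astype(np.float32)))
        cc=np.array([m["m10"]/m["m00"],m["m01"]/m["m00"]]); xy=xy+p2w(c,ctr,z0+.01)[0]-p2w(c,cc,z0+.01)[0]
    return xy,m["m00"]
def urch(c,k,guess,z0,R=14,vmin=140):
    im=c["image"].astype(int);u,v=map(int,w2p(c,[[*guess,z0+.01]])[0]);r=R
    hsv=cv2.cvtColor(c["image"],cv2.COLOR_RGB2HSV)
    m=np.zeros(im.shape[:2],np.uint8);cv2.circle(m,(u,v),r,1,-1)
    m&=((hsv[...,2]>vmin)&(hsv[...,1]<95)).astype(np.uint8);m=cv2.morphologyEx(m,cv2.MORPH_CLOSE,np.ones((3,3)))
    n,l,s,ce=cv2.connectedComponentsWithStats(m)
    if n<2:return None
    i=1+np.argmax(s[1:,4]);xy,A=fit(c,k,ce[i],z0);return xy.round(4),ce[i].round(1).tolist(),int(s[i,4]),round(A)
E
python3 - <<'E'
from h import *
cs={n:robot.read_camera(n) for n in("top","scene")}
G={1:(.475,-.284),2:(.574,.292),3:(.563,-.304),4:(.48,.295)}
for n,c in cs.items():
    for k in G: print(n,k,urch(c,k,G[k],.005,{1:8,2:9,3:11,4:13}[k] if n=="top" else 18,{1:110,3:110}.get(k,140)))
c=cs["top"];print("jar",p2w(c,[278,279],.05),"eyep",p2w(c,[397,205],.042),"post",p2w(c,[347,298],.052))
E
```

```text
top 1 (array([ 0.4762, -0.2849]), [453.7, 264.2], 41, 46)
top 2 (array([0.5747, 0.2923]), [216.3, 227.7], 73, 84)
top 3 (array([ 0.5641, -0.3009]), [458.1, 228.3], 139, 139)
top 4 (array([0.4831, 0.2965]), [213.0, 264.5], 244, 214)
scene 1 (array([ 0.4747, -0.2862]), [226.1, 150.5], 44, 57)
scene 2 (array([0.5713, 0.291 ]), [420.1, 341.4], 116, 191)
scene 3 (array([ 0.5608, -0.3053]), [188.4, 165.5], 134, 183)
scene 4 (array([0.4793, 0.2894]), [451.6, 304.5], 253, 419)
jar [[0.44271294 0.13497558]] eyep [[ 0.61724392 -0.14878948]] post [[ 0.3967901  -0.02335588]]
```

```bash
cat >> h.py <<'E'
from scipy.spatial.transform import Rotation as Ro
def go(x,y,z,yaw):
    s=robot.observe();R=Ro.from_euler("xyz",s["tool_rot"]);d=R.inv().apply(np.array([x,y,z])-s["tool_pos"])
    w=(R.inv()*Ro.from_euler("xyz",[np.pi,0,yaw])).as_rotvec()
    print("tool d",d.round(4),"rot",w.round(4),"rows",np.ceil([np.linalg.norm(d)/.0417,np.linalg.norm(w)/.125]))
E
python3 -m pendant '[[0,0,0.019,0,0,-0.125],[0,0,0.019,0,0,-0.125],[0,0,0.019,0,0,-0.125],[0,0,0.019,0,0,-0.125],[0,0,0.019,0,0,-0.125],[0,0,0.019,0,0,-0.125],[0,0,0.019,0,0,-0.125],[0,0,0.019,0,0,-0.125]]' 0.046 15
python3 -c "
from h import *
go(.563,-.303,.25,1.37)"
```

```text
time: 0.92
tool_pos: [0.1888, -0.4898, 0.2518]
tool_rot: [3.142, 0.0, 1.374]
contact_force: [1.2, -0.3, 0.2]
opening: 0.0469
grip_force: 0.0
tool d [0.2564 0.3305 0.0018] rot [0.     0.0001 0.004 ] rows [11.  1.]
```

```bash
python3 -m pendant '[[0.0233,0.03,0,0,0,0],[0.0233,0.03,0,0,0,0],[0.0233,0.03,0,0,0,0],[0.0233,0.03,0,0,0,0],[0.0233,0.03,0,0,0,0],[0.0233,0.03,0,0,0,0],[0.0233,0.03,0,0,0,0],[0.0233,0.03,0,0,0,0]]'>/dev/null; python3 -m pendant '[[0.0233,0.03,0,0,0,0],[0.0233,0.03,0,0,0,0],[0.0233,0.03,0,0,0,0],[0,0,0,0,0,0]]'
python3 - <<'E'
from h import *
go(.563,-.303,.185,1.37)
for n in("top","scene"):
    c=robot.read_camera(n);im=c["image"];u,v=w2p(c,[[.54,-.3,.03]])[0].astype(int)
    t=cv2.resize(im[max(0,v-45):v+45,u-45:u+45],(400,400),interpolation=2); globals()[n]=t
cv2.imwrite("pics/a.png",np.hstack([top,scene])[:,:,::-1])
E
```

```text
time: 1.92
tool_pos: [0.5686, -0.3016, 0.2526]
tool_rot: [3.138, -0.001, 1.373]
contact_force: [-0.6, 0.2, -0.2]
opening: 0.0458
grip_force: 0.0
tool d [-0.0025 -0.0054  0.0676] rot [ 0.0034 -0.0007  0.0027] rows [2. 1.]
```

View pics/a.png

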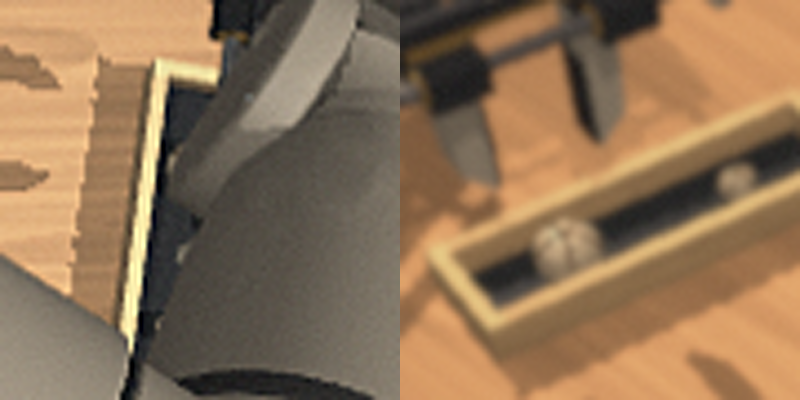

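The crop shows the fingers above urchin_3 with an open path down. I'll descend in stages.

```bash
python3 -m pendant '[[-0.0025,-0.0054,0.02,0,0,0.003],[0,0,0.01,0,0,0],[0,0,0,0,0,0]]'; python3 -c "
from h import *
go(.563,-.303,.185,1.37)"
```

```text
time: 2.27
tool_pos: [0.556, -0.3071, 0.22]
tool_rot: [-3.136, -0.002, 1.363]
contact_force: [-0.9, -0.7, -0.9]
opening: 0.0461
grip_force: 0.0
tool d [0.0054 0.0062 0.035 ] rot [-0.0055 -0.0022 -0.007 ] rows [1. 1.]
```

```bash
python3 -m pendant '[[0,0,0,0,0,0],[0,0,0,0,0,0],[0,0,0,0,0,0],[0,0,0,0,0,0]]'; python3 -c "
from h import *
go(.563,-.303,.185,1.37)"
```

```text
time: 2.6
tool_pos: [0.558, -0.3071, 0.2236]
tool_rot: [3.14, 0.001, 1.364]
contact_force: [0.1, 1.2, -0.4]
opening: 0.0459
grip_force: 0.0
tool d [0.005  0.004  0.0386] rot [ 0.0013  0.0006 -0.0055] rows [1. 1.]
```

```bash
python3 -m pendant '[[0.005,0.004,0.01,0,0,-0.005],[0,0,0.014,0,0,0],[0,0,0.0145,0,0,0],[0,0,0,0,0,0],[0,0,0,0,0,0],[0,0,0,0,0,0]]'; python3 -m pendant '[[0,0,0,0,0,0],[0,0,0,0,0,0],[0,0,0,0,0,0],[0,0,0,0,0,0],[0,0,0,0,0,0],[0,0,0,0,0,0]]' 0.02 15
```

```text
time: 3.1
tool_pos: [0.563, -0.3023, 0.1838]
tool_rot: [-3.141, -0.0, 1.37]
contact_force: [-0.1, 0.4, -0.0]
opening: 0.0457
grip_force: 0.0
time: 3.6
tool_pos: [0.5628, -0.3027, 0.1842]
tool_rot: [-3.142, 0.0, 1.37]
contact_force: [-0.9, -0.2, 0.6]
opening: 0.0313
grip_force: 15.0
```

```bash
python3 -m pendant '[[0,0,-0.03,0,0,0],[0,0,-0.03,0,0,0],[0,0,-0.02,0,0,0],[0,0,0,0,0,-0.12],[0,0,0,0,0,-0.12],[0,0,0,0,0,-0.12],[0,0,0,0,0,0],[0,0,0,0,0,0]]'; python3 -c "
from h import *
go(.558,0,.265,1.73)"
```

```text
time: 4.27
tool_pos: [0.5628, -0.3027, 0.2642]
tool_rot: [-3.141, -0.0, 1.726]
contact_force: [0.4, 0.0, -0.5]
opening: 0.0308
grip_force: 15.0
tool d [ 0.2998  0.0421 -0.0008] rot [-0.0001 -0.     -0.0039] rows [8. 1.]
```

```bash
python3 -m pendant '[[0.0375,0.0053,0,0,0,0],[0.0375,0.0053,0,0,0,0],[0.0375,0.0053,0,0,0,0],[0.0375,0.0053,0,0,0,0],[0.0375,0.0053,0,0,0,0],[0.0375,0.0053,0,0,0,0],[0.0375,0.0053,0,0,0,0],[0.0375,0.0053,0,0,0,0]]' >/dev/null; python3 -m pendant '[[0,0,0.03,0,0,0],[0,0,0,0,0,0],[0,0,0,0,0,0],[0,0,0,0,0,0],[0,0,0,0,0,0]]'; python3 -c "
from h import *
go(.558,0,.192,1.73)"
```

```text
time: 5.35
tool_pos: [0.5577, -0.001, 0.2352]
tool_rot: [3.14, 0.001, 1.727]
contact_force: [0.1, 0.1, -0.0]
opening: 0.031
grip_force: 15.0
tool d [0.001  0.0004 0.0432] rot [ 0.0015  0.0007 -0.003 ] rows [2. 1.]
```

```bash
python3 -m pendant '[[0.001,0,0.02,0,0,0],[0,0,0.015,0,0,0],[0,0,0.008,0,0,0],[0,0,0,0,0,0],[0,0,0,0,0,0],[0,0,0,0,0,0]]'; python3 -m pendant '[[0,0,0,0,0,0],[0,0,0,0,0,0],[0,0,0,0,0,0]]' 0.044; python3 -m pendant '[[0,0,-0.03,0,0,0],[0,0,-0.03,0,0,0],[0,0,-0.01,0,0,0],[0,0,0,0,0,0],[0,0,0,0,0,0]]'; python3 -c "
from h import *
go(.4755,-.2855,.262,1.37)"
```

```text
time: 5.85
tool_pos: [0.5574, 0.0007, 0.1919]
tool_rot: [3.14, 0.0, 1.729]
contact_force: [-0.3, 0.9, -0.0]
opening: 0.0308
grip_force: 15.0
time: 6.1
tool_pos: [0.5572, 0.0012, 0.1916]
tool_rot: [3.141, 0.0, 1.73]
contact_force: [-0.1, -0.2, 0.3]
opening: 0.043
grip_force: 0.0
time: 6.52
tool_pos: [0.5569, 0.0013, 0.2612]
tool_rot: [3.141, 0.0, 1.73]
contact_force: [-0.2, -0.3, -0.3]
opening: 0.0438
grip_force: 0.0
tool d [-0.2703 -0.1258 -0.0008] rot [8.000e-04 2.000e-04 3.599e-01] rows [8. 3.]
```

```bash
python3 -m pendant '[[-0.0338,-0.0157,0,0,0,0],[-0.0338,-0.0157,0,0,0,0],[-0.0338,-0.0157,0,0,0,0],[-0.0338,-0.0157,0,0,0,0],[-0.0338,-0.0157,0,0,0,0],[-0.0338,-0.0157,0,0,0,0],[-0.0338,-0.0157,0,0,0,0],[-0.0338,-0.0157,0,0,0,0]]' 0.034 >/dev/null; python3 -m pendant '[[0,0,0.02,0,0,0.12],[0,0,0.01,0,0,0.12],[0,0,0,0,0,0.12],[0,0,0,0,0,0],[0,0,0,0,0,0],[0,0,0,0,0,0]]'; python3 - <<'E'
from h import *
go(.4755,-.2855,.1845,1.37)
c=robot.read_camera("top");print(urch(c,3,(.558,0),.012,14,140))
c=robot.read_camera("scene");print(urch(c,3,(.558,0),.012,20,140));print(urch(c,1,(.4755,-.2855),.005,18,110))
E
```

```text
time: 7.68
tool_pos: [0.4758, -0.2854, 0.2306]
tool_rot: [-3.141, -0.0, 1.374]
contact_force: [0.8, -0.5, 0.4]
opening: 0.034
grip_force: 0.0
tool d [-0.0002 -0.0002  0.0461] rot [-0.0008 -0.0004  0.0036] rows [2. 1.]
(array([0.5583, 0.0027]), [334.2, 231.8], 75, 139)
(array([0.5542, 0.002 ]), [298.0, 238.8], 86, 228)
(array([ 0.4738, -0.2853]), [226.7, 150.5], 50, 57)
```

```bash
python3 -m pendant '[[0,0,0.02,0,0,0],[0,0,0.018,0,0,0],[0,0,0.008,0,0,0],[0,0,0,0,0,0],[0,0,0,0,0,0],[0,0,0,0,0,0]]'; python3 -m pendant '[[0,0,0,0,0,0],[0,0,0,0,0,0],[0,0,0,0,0,0],[0,0,0,0,0,0],[0,0,0,0,0,0]]' 0.008 12;  python3 -m pendant '[[0,0,-0.03,0,0,0],[0,0,-0.03,0,0,0],[0,0,-0.03,0,0,0],[0,0,0,0,0,0.12],[0,0,0,0,0,0.12],[0,0,0,0,0,0.12],[0,0,0,0,0,0.12],[0,0,0,0,0,0.12]]';python3 -m pendant '[[0,0,0,0,0,0.12],[0,0,0,0,0,0.12],[0,0,0,0,0,0.12],[0,0,0,0,0,0.12],[0,0,0,0,0,0.12],[0,0,0,0,0,0],[0,0,0,0,0,0],[0,0,0,0,0,0]]'; python3 -c "
from h import *
go(.4352,-.0196,.275,.17)"
```

```text
time: 8.28
tool_pos: [0.4761, -0.2857, 0.1858]
tool_rot: [3.141, 0.0, 1.371]
contact_force: [0.5, -0.0, 0.3]
opening: 0.0339
grip_force: 0.0
time: 8.7
tool_pos: [0.4759, -0.2857, 0.1856]
tool_rot: [3.141, 0.0, 1.37]
contact_force: [0.2, 0.4, 2.7]
opening: 0.0168
grip_force: 12.0
time: 9.37
tool_pos: [0.4757, -0.2856, 0.2753]
tool_rot: [3.142, 0.0, 0.764]
contact_force: [-0.4, 0.6, 0.6]
opening: 0.0165
grip_force: 12.0
time: 10.03
tool_pos: [0.4758, -0.2856, 0.2752]
tool_rot: [-3.142, 0.0, 0.173]
contact_force: [0.3, 0.1, -1.4]
opening: 0.0168
grip_force: 12.0
tool d [ 5.90e-03 -2.69e-01  2.00e-04] rot [-0.      0.0001  0.0033] rows [7. 1.]
```

```bash
python3 -m pendant '[[0.0008,-0.0384,0,0,0,0],[0.0008,-0.0384,0,0,0,0],[0.0008,-0.0384,0,0,0,0],[0.0008,-0.0384,0,0,0,0],[0.0008,-0.0384,0,0,0,0],[0.0008,-0.0384,0,0,0,0],[0.0008,-0.0384,0,0,0,0],[0,0,0,0,0,0]]' >/dev/null; python3 -m pendant '[[0,0,0.02,0,0,0],[0,0,0.01,0,0,0],[0,0,0,0,0,0],[0,0,0,0,0,0],[0,0,0,0,0,0]]'; python3 - <<'E'
from h import *
go(.4352,-.0196,.1932,.17)
c=robot.read_camera("scene");im=c["image"];u,v=w2p(c,[[.44,-.02,.04]])[0].astype(int)
cv2.imwrite("pics/b.png",cv2.resize(im[v-50:v+50,u-60:u+60],(600,500),interpolation=2)[:,:,::-1])
E
```

```text
time: 11.12
tool_pos: [0.4362, -0.0201, 0.2457]
tool_rot: [3.141, -0.001, 0.17]
contact_force: [0.5, -0.2, 0.1]
opening: 0.0169
grip_force: 12.0
tool d [-0.001  -0.0006  0.0525] rot [ 0.0004 -0.0007  0.0004] rows [2. 1.]
```

View pics/b.png

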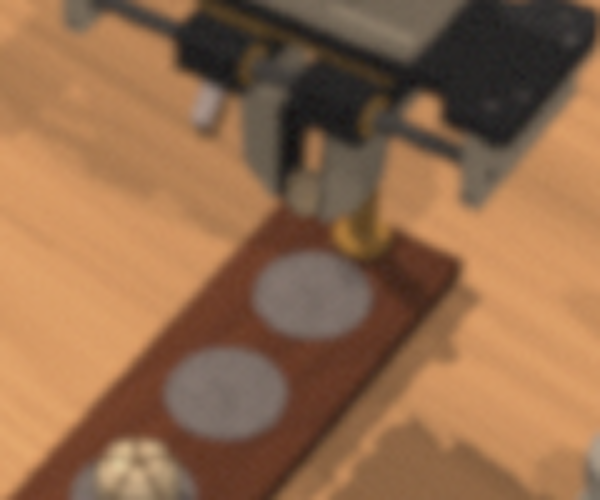

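The crop shows urchin_1 held between the pads at (300,190), clear of the post at (360,230), and urchin_3 standing on its mark. I'll lower it.

```bash
python3 -m pendant '[[-0.001,0,0.02,0,0,0],[0,0,0.018,0,0,0],[0,0,0.009,0,0,0],[0,0,0.0055,0,0,0],[0,0,0,0,0,0],[0,0,0,0,0,0],[0,0,0,0,0,0]]'; python3 -m pendant '[[0,0,0,0,0,0],[0,0,0,0,0,0],[0,0,0,0,0,0]]' 0.04; python3 -m pendant '[[0,0,-0.03,0,0,0],[0,0,-0.03,0,0,0],[0,0,-0.03,0,0,0],[0,0,0,0,0,0],[0,0,0,0,0,0]]' 0.055; python3 -c "
from h import *
go(.482,.292,.283,1.57)"
```

```text
time: 11.75
tool_pos: [0.4353, -0.02, 0.1933]
tool_rot: [3.141, -0.001, 0.17]
contact_force: [0.2, -0.2, -1.3]
opening: 0.0167
grip_force: 12.0
time: 12.0
tool_pos: [0.4351, -0.0199, 0.1931]
tool_rot: [3.141, -0.001, 0.17]
contact_force: [1.4, -0.3, -0.1]
opening: 0.0319
grip_force: 0.0
time: 12.42
tool_pos: [0.4353, -0.0199, 0.2841]
tool_rot: [3.14, -0.004, 0.17]
contact_force: [-0.2, -0.5, -0.7]
opening: 0.0546
grip_force: 0.0
tool d [ 0.0988 -0.2996  0.001 ] rot [ 0.0041 -0.002  -1.4001] rows [ 8. 12.]
```

```bash
python3 -m pendant '[[0.01235,-0.03745,0,0,0,0],[0.01235,-0.03745,0,0,0,0],[0.01235,-0.03745,0,0,0,0],[0.01235,-0.03745,0,0,0,0],[0.01235,-0.03745,0,0,0,0],[0.01235,-0.03745,0,0,0,0],[0.01235,-0.03745,0,0,0,0],[0.01235,-0.03745,0,0,0,0]]' 0.049 >/dev/null; python3 -m pendant '[[0,0,0,0,0,-0.12],[0,0,0,0,0,-0.12],[0,0,0,0,0,-0.12],[0,0,0,0,0,-0.12],[0,0,0,0,0,-0.12],[0,0,0,0,0,-0.12],[0,0,0,0,0,-0.12],[0,0,0,0,0,-0.12]]'>/dev/null; python3 -m pendant '[[0,0,0.03,0,0,-0.12],[0,0,0.02,0,0,-0.12],[0,0,0,0,0,-0.12],[0,0,0,0,0,-0.08],[0,0,0,0,0,0],[0,0,0,0,0,0],[0,0,0,0,0,0]]'; python3 - <<'E'
from h import *
go(.482,.291,.185,1.57)
c=robot.read_camera("top");print(urch(c,1,(.4352,-.0196),.012,9,150))
c=robot.read_camera("scene");print(urch(c,1,(.4352,-.0196),.012,14,150));im=c["image"];u,v=w2p(c,[[.49,.29,.03]])[0].astype(int)
cv2.imwrite("pics/c.png",cv2.resize(im[v-60:v+60,u-70:u+70],(700,600),interpolation=2)[:,:,::-1])
E
```

```text
time: 14.33
tool_pos: [0.4816, 0.292, 0.232]
tool_rot: [-3.141, 0.0, 1.567]
contact_force: [-0.0, -0.4, 0.3]
opening: 0.0489
grip_force: 0.0
tool d [-0.001   0.0005  0.047 ] rot [-0.0009  0.0005 -0.0027] rows [2. 1.]
(array([ 0.4376, -0.022 ]), [345.5, 281.6], 31, 46)
(array([ 0.4337, -0.025 ]), [330.4, 198.2], 35, 66)
```

View pics/c.png

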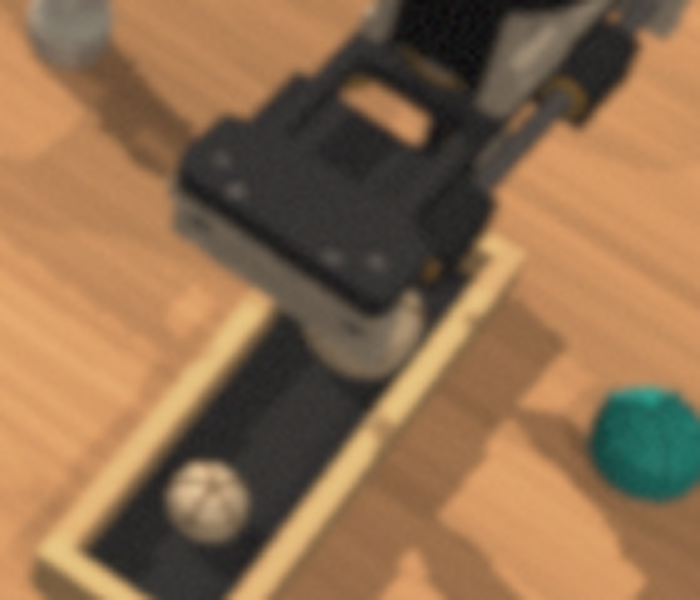

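The gripper is over urchin_4, hidden at about (360,320). Urchin_2 is at (207,500), and the turquoise decoy at (645,440) is clear. I'll descend.

```bash
python3 -m pendant '[[-0.001,0,0.015,0,0,0],[0,0,0.012,0,0,0],[0,0,0.01,0,0,0],[0,0,0.01,0,0,0],[0,0,0,0,0,0],[0,0,0,0,0,0],[0,0,0,0,0,0]]'; python3 -m pendant '[[0,0,0,0,0,0],[0,0,0,0,0,0],[0,0,0,0,0,0],[0,0,0,0,0,0],[0,0,0,0,0,0]]' 0.028 15;  python3 -m pendant '[[0,0,-0.03,0,0,0],[0,0,-0.03,0,0,0],[0,0,-0.03,0,0,0],[0,0,0,0,0,-0.08],[0,0,0,0,0,-0.08],[0,0,0,0,0,0],[0,0,0,0,0,0],[0,0,0,0,0,0]]'; python3 -c "
from h import *
go(.6185,.0095,.275,1.73)"
```

```text
time: 15.02
tool_pos: [0.4819, 0.2911, 0.186]
tool_rot: [3.141, -0.0, 1.57]
contact_force: [-0.0, -0.8, 0.3]
opening: 0.0488
grip_force: 0.0
time: 15.43
tool_pos: [0.4819, 0.2912, 0.1862]
tool_rot: [3.141, -0.0, 1.57]
contact_force: [-0.4, -0.3, 4.2]
opening: 0.038
grip_force: 15.0
time: 16.1
tool_pos: [0.4815, 0.291, 0.2752]
tool_rot: [-3.14, 0.0, 1.728]
contact_force: [0.2, -0.2, -1.3]
opening: 0.038
grip_force: 15.0
tool d [-2.994e-01  9.140e-02  2.000e-04] rot [-0.0011  0.0003 -0.0025] rows [8. 1.]
```

```bash
python3 -m pendant '[[-0.0374,0.0114,0,0,0,0],[-0.0374,0.0114,0,0,0,0],[-0.0374,0.0114,0,0,0,0],[-0.0374,0.0114,0,0,0,0],[-0.0374,0.0114,0,0,0,0],[-0.0374,0.0114,0,0,0,0],[-0.0374,0.0114,0,0,0,0],[-0.0374,0.0114,0,0,0,0]]' >/dev/null; python3 -m pendant '[[0,0,0,0,0,0],[0,0,0.03,0,0,0],[0,0,0.01,0,0,0],[0,0,0,0,0,0],[0,0,0,0,0,0],[0,0,0,0,0,0]]'; python3 -c "
from h import *
go(.6185,.0095,.1937,1.73)"
```

```text
time: 17.27
tool_pos: [0.6193, 0.0107, 0.2364]
tool_rot: [3.141, 0.0, 1.73]
contact_force: [0.1, 0.6, 0.3]
opening: 0.038
grip_force: 15.0
tool d [-0.001  -0.001   0.0427] rot [0.0007 0.0003 0.0003] rows [2. 1.]
```

```bash
python3 -m pendant '[[-0.001,-0.001,0.015,0,0,0],[0,0,0.012,0,0,0],[0,0,0.01,0,0,0],[0,0,0.0057,0,0,0],[0,0,0,0,0,0],[0,0,0,0,0,0],[0,0,0,0,0,0]]'; python3 -m pendant '[[0,0,0,0,0,0],[0,0,0,0,0,0],[0,0,0,0,0,0]]' 0.046; python3 -m pendant '[[0,0,-0.03,0,0,0],[0,0,-0.03,0,0,0],[0,0,-0.02,0,0,0],[0,0,0,0,0,0],[0,0,0,0,0,0]]' 0.037; python3 -c "
from h import *
go(.574,.291,.275,1.57)"
```

```text
time: 17.85
tool_pos: [0.6184, 0.009, 0.1931]
tool_rot: [3.141, 0.0, 1.73]
contact_force: [0.4, 0.7, -1.0]
opening: 0.0378
grip_force: 15.0
time: 18.1
tool_pos: [0.6184, 0.0089, 0.1932]
tool_rot: [3.141, 0.0, 1.73]
contact_force: [0.4, 0.5, -0.2]
opening: 0.0455
grip_force: 0.0
time: 18.52
tool_pos: [0.6185, 0.0089, 0.2744]
tool_rot: [3.139, 0.001, 1.73]
contact_force: [0.4, -0.3, 0.0]
opening: 0.037
grip_force: 0.0
tool d [ 0.2856  0.0007 -0.0008] rot [0.0031 0.0006 0.1598] rows [7. 2.]
```

```bash
python3 -m pendant '[[0.0357,0,0,0,0,0],[0.0357,0,0,0,0,0],[0.0357,0,0,0,0,0],[0.0357,0,0,0,0,0],[0.0357,0,0,0,0,0],[0.0357,0,0,0,0,0],[0.0357,0,0,0,0,0],[0.0357,0,0,0,0,0]]' >/dev/null; python3 -m pendant '[[0,0,0.02,0,0,0.08],[0,0,0.02,0,0,0.08],[0,0,0,0,0,0],[0,0,0,0,0,0],[0,0,0,0,0,0],[0,0,0,0,0,0]]'; python3 - <<'E'
from h import *
go(.574,.291,.185,1.57)
c=robot.read_camera("scene");print(urch(c,2,(.5725,.291),.005,16,140))
c=robot.read_camera("top");print(urch(c,4,(.619,.01),.012,12,140))
E
```

```text
time: 19.68
tool_pos: [0.5736, 0.2905, 0.234]
tool_rot: [3.14, -0.0, 1.57]
contact_force: [-0.3, 0.5, 1.0]
opening: 0.0368
grip_force: 0.0
tool d [0.0005 0.0003 0.049 ] rot [ 0.0014 -0.0004  0.0005] rows [2. 1.]
(array([0.5707, 0.298 ]), [423.9, 343.8], 42, 192)
(array([0.6179, 0.0073]), [331.9, 207.8], 174, 205)
```

```bash
python3 -m pendant '[[0,0,0.016,0,0,0],[0,0,0.013,0,0,0],[0,0,0.01,0,0,0],[0,0,0.0095,0,0,0],[0,0,0,0,0,0],[0,0,0,0,0,0],[0,0,0,0,0,0]]'; python3 -m pendant '[[0,0,0,0,0,0],[0,0,0,0,0,0],[0,0,0,0,0,0],[0,0,0,0,0,0],[0,0,0,0,0,0]]' 0.015 13;  python3 -m pendant '[[0,0,-0.03,0,0,0],[0,0,-0.03,0,0,0],[0,0,-0.03,0,0,0],[0,0,0,0,0,-0.08],[0,0,0,0,0,-0.08],[0,0,0,0,0,0],[0,0,0,0,0,0],[0,0,0,0,0,0]]'; python3 -c "
from h import *
go(.4965,-.01,.275,1.73)"
```

```text
time: 20.37
tool_pos: [0.5731, 0.2909, 0.1841]
tool_rot: [-3.141, 0.0, 1.57]
contact_force: [0.9, -0.1, -0.5]
opening: 0.0372
grip_force: 0.0
time: 20.78
tool_pos: [0.5731, 0.2909, 0.1845]
tool_rot: [3.142, 0.0, 1.57]
contact_force: [0.6, 0.3, -0.5]
opening: 0.024
grip_force: 13.0
time: 21.45
tool_pos: [0.573, 0.2909, 0.274]
tool_rot: [-3.141, 0.0, 1.728]
contact_force: [0.1, 0.1, -0.5]
opening: 0.0236
grip_force: 13.0
tool d [-0.2853 -0.1225 -0.0008] rot [-0.0009  0.0003 -0.0025] rows [8. 1.]
```

```bash
python3 -m pendant '[[-0.0357,-0.0153,0,0,0,0],[-0.0357,-0.0153,0,0,0,0],[-0.0357,-0.0153,0,0,0,0],[-0.0357,-0.0153,0,0,0,0],[-0.0357,-0.0153,0,0,0,0],[-0.0357,-0.0153,0,0,0,0],[-0.0357,-0.0153,0,0,0,0],[-0.0357,-0.0153,0,0,0,0]]' >/dev/null; python3 -m pendant '[[0,0,0,0,0,0],[0,0,0.02,0,0,0],[0,0,0.01,0,0,0],[0,0,0,0,0,0],[0,0,0,0,0,0],[0,0,0,0,0,0]]'; python3 -c "
from h import *
go(.4965,-.01,.192,1.73)"
```

```text
time: 22.62
tool_pos: [0.4977, -0.0099, 0.2447]
tool_rot: [3.142, 0.0, 1.73]
contact_force: [-0.5, 0.1, -0.1]
opening: 0.0242
grip_force: 13.0
tool d [ 0.0001 -0.0012  0.0527] rot [0.     0.0001 0.0005] rows [2. 1.]
```

```bash
python3 -m pendant '[[0,-0.001,0.02,0,0,0],[0,0,0.017,0,0,0],[0,0,0.01,0,0,0],[0,0,0.0055,0,0,0],[0,0,0,0,0,0],[0,0,0,0,0,0],[0,0,0,0,0,0]]'; python3 -m pendant '[[0,0,0,0,0,0],[0,0,0,0,0,0],[0,0,0,0,0,0]]' 0.034; python3 -m pendant '[[0,0,-0.03,0,0,0],[0,0,-0.03,0,0,0],[0,0,-0.03,0,0,0],[0,0,0,0,0,0],[0,0,0,0,0,0]]'; python3 -m pendant '[[0.04,0,0,0,0,0],[0.04,0,0,0,0,0],[0.04,0,0,0,0,0],[0.04,0,0,0,0,0],[0.04,0,0,0,0,0],[0,0,0,0,0,0],[0,0,0,0,0,0],[0,0,0,0,0,0]]' 0.092
python3 - <<'E'
from h import *
a=robot.read_camera("top");cv2.imwrite("pics/d.png",a["image"][:,:,::-1])
for k,g in {1:(.435,-.02),2:(.4965,-.01),3:(.558,0),4:(.6185,.009)}.items():
    print(k,urch(a,k,g,.012,9,150))
b=robot.read_camera("scene");t=[cv2.resize(b["image"][v-65:v+65,u-55:u+55],(0,0),fx=3.6,fy=4,interpolation=2) for u,v in((305,238),(208,160))]
cv2.imwrite("pics/e.png",np.hstack(t)[:,:,::-1])
E
```

```text
time: 23.2
tool_pos: [0.4968, -0.0106, 0.1927]
tool_rot: [3.14, 0.001, 1.73]
contact_force: [-0.4, 0.1, 0.9]
opening: 0.0238
grip_force: 13.0
time: 23.45
tool_pos: [0.4966, -0.0106, 0.1924]
tool_rot: [3.141, 0.0, 1.73]
contact_force: [-0.9, 1.1, 0.7]
opening: 0.0336
grip_force: 0.0
time: 23.87
tool_pos: [0.4968, -0.0107, 0.2837]
tool_rot: [3.138, 0.002, 1.73]
contact_force: [-0.1, -0.2, 0.3]
opening: 0.034
grip_force: 0.0
time: 24.53
tool_pos: [0.4645, 0.1866, 0.281]
tool_rot: [-3.14, 0.001, 1.731]
contact_force: [0.5, -1.4, -0.8]
opening: 0.0828
grip_force: 0.0
1 (array([ 0.4376, -0.022 ]), [345.5, 281.6], 31, 46)
2 (array([ 0.4957, -0.0102]), [340.1, 257.4], 70, 87)
3 (array([ 5.567e-01, -5.000e-04]), [335.5, 232.4], 110, 139)
4 (array([0.6178, 0.0071]), [332.0, 207.8], 165, 205)
```

View pics/d.png

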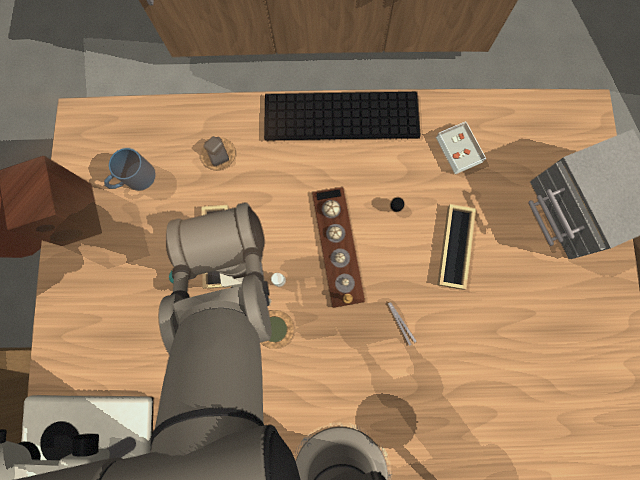

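View pics/e.png

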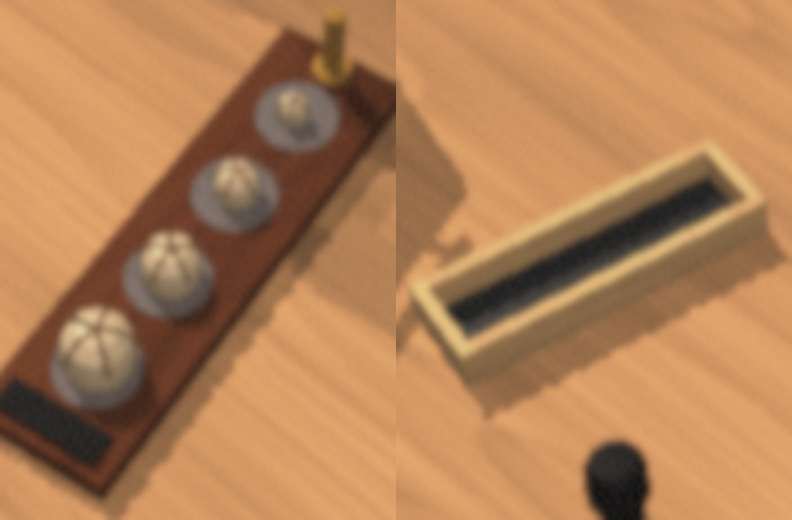

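The top view shows the four urchins on marks (332,208), (335,233), (340,257) and (345,282), in order with the smallest by the post, upright in the scene crop. Both trays are empty, and the jar (278,279) and eyepiece (397,205) haven't moved. Now I'll fit the tray poses.

```bash
cat >> h.py <<'E'
from scipy.optimize import differential_evolution as DE
def ring(L,W,l,w,n=1.5e-3):
    X,Y=np.meshgrid(np.arange(-L/2,L/2+1e-9,n),np.arange(-W/2,W/2+1e-9,n));k=(abs(X)>l/2)|(abs(Y)>w/2)
    return np.c_[X[k],Y[k]]
RIM=ring(.2,.064,.184,.048);OUT=ring(.212,.076,.202,.066);INN=ring(.182,.046,.170,.034)
def tray(c,g,z=.022,img=None):
    im=c["image"] if img is None else img
    f=cv2.GaussianBlur(im[...,0].astype(np.float32)+im[...,1]-.0*im[...,2],(0,0),.7)
    def val(P,p):
        ca,sa=np.cos(p[2]),np.sin(p[2]);q=P@np.array([[ca,sa],[-sa,ca]])+p[:2]
        uv=w2p(c,np.c_[q,np.full(len(q),z)]).astype(np.float32)
        return cv2.remap(f,uv[:,0].copy().reshape(1,-1),uv[:,1].copy().reshape(1,-1),cv2.INTER_LINEAR).mean()
    r=DE(lambda p:-(2*val(RIM,p)-val(OUT,p)-val(INN,p)),[(g[0]-.012,g[0]+.012),(g[1]-.012,g[1]+.012),(g[2]-.15,g[2]+.15)],seed=1,popsize=12,maxiter=40)
    return r.x.round(4),round(-r.fun,1)
E
python3 - <<'E'
from h import *
a=robot.read_camera("top");b=robot.read_camera("scene")
print("R",tray(a,(.519,-.294,-.2)),tray(b,(.519,-.294,-.2)))
s0=cv2.imread("pics/scene0.png")[:,:,::-1]
print("L",tray(a,(.528,.292,0),img=np.load("top0.npy")),tray(b,(.528,.292,0),img=s0))
E
```

```text
R (array([ 0.5202, -0.2939, -0.1892]), np.float64(370.1)) (array([ 0.5194, -0.2946, -0.1875]), np.float64(176.2))
L (array([0.529 , 0.2918, 0.0488]), np.float64(270.3)) (array([0.5289, 0.2926, 0.0511]), np.float64(283.4))
```

```bash
python3 -m pendant '[[0,0,0,0,0,0.12],[0,0,0,0,0,0.12],[0,0,0,0,0,0.12],[0,0,0,0,0,0.12],[0,0,0,0,0,0.12],[0,0,0,0,0,0.12],[0,0,0,0,0,0.12],[0,0,0,0,0,0.12]]' >/dev/null;python3 -m pendant '[[0,0,0,0,0,0.12],[0,0,0,0,0,0.12],[0,0,0,0,0,0.12],[0,0,0,0,0,0.12],[0,0,0,0,0,0.12],[0,0,0,0,0,0.12],[0,0,0,0,0,0],[0,0,0,0,0,0]]';  python3 -c "
from h import *
go(.529,.2922,.281,.05)"
```

```text
time: 26.07
tool_pos: [0.465, 0.1861, 0.282]
tool_rot: [3.141, 0.0, 0.052]
contact_force: [-0.4, -0.8, 1.1]
opening: 0.0916
grip_force: 0.0
tool d [ 0.0694 -0.1027  0.001 ] rot [0.0001 0.     0.0019] rows [3. 1.]
```

```bash
python3 -m pendant '[[0.0174,-0.0257,0,0,0,0],[0.0174,-0.0257,0,0,0,0.002],[0.0174,-0.0257,0,0,0,0],[0.0174,-0.0257,0,0,0,0],[0,0,0.03,0,0,0],[0,0,0,0,0,0],[0,0,0,0,0,0],[0,0,0,0,0,0]]'; python3 - <<'E'
from h import *
go(.529,.2922,.183,.05)
b=robot.read_camera("scene");u,v=w2p(b,[[.52,.29,.03]])[0].astype(int)
cv2.imwrite("pics/f.png",cv2.resize(b["image"][v-60:v+60,u-70:u+70],(700,600),interpolation=2)[:,:,::-1])
E
```

```text
time: 26.73
tool_pos: [0.5292, 0.2923, 0.2524]
tool_rot: [3.141, 0.001, 0.049]
contact_force: [0.7, -0.4, 0.1]
opening: 0.0916
grip_force: 0.0
tool d [-0.0002  0.      0.0694] rot [ 0.0005  0.0006 -0.0013] rows [2. 1.]
```

View pics/f.png

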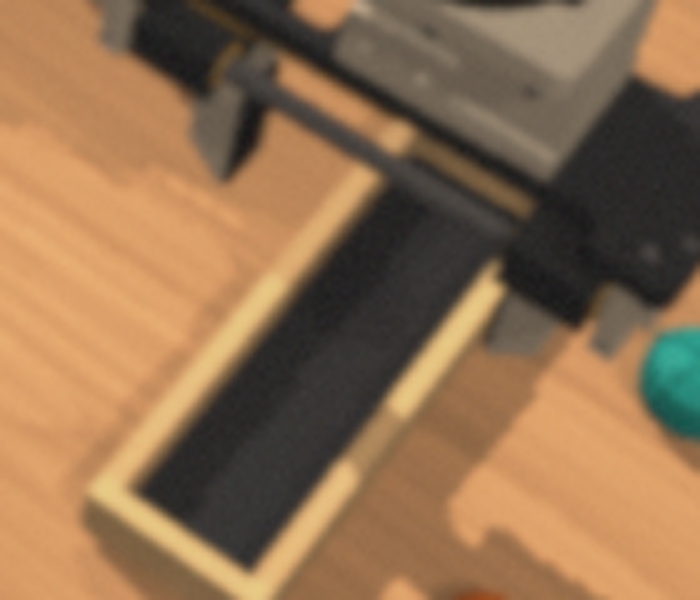

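The fingers straddle the tray on both sides, and the decoys are clear of the descent.

```bash
python3 -m pendant '[[0,0,0.025,0,0,0],[0,0,0.02,0,0,0],[0,0,0.014,0,0,0],[0,0,0.01,0,0,0],[0,0,0,0,0,0],[0,0,0,0,0,0],[0,0,0,0,0,0]]'; python3 -m pendant '[[0,0,0,0,0,0],[0,0,0,0,0,0],[0,0,0,0,0,0],[0,0,0,0,0,0],[0,0,0,0,0,0],[0,0,0,0,0,0],[0,0,0,0,0,0]]' 0.05 25;  python3 -m pendant '[[0,0,-0.01,0,0,0],[0,0,-0.02,0,0,0],[0,0,-0.03,0,0,0],[0,0,-0.03,0,0,0],[0,0,-0.03,0,0,0],[0,0,0,0,0,0],[0,0,0,0,0,0],[0,0,0,0,0,0]]'; python3 - <<'E'
from h import *
go(.5198,-.2943,.303,-.188)
b=robot.read_camera("scene");print(tray(b,(.529,.2922,.05),.022+.12))
E
```

```text
time: 27.37
tool_pos: [0.5298, 0.2929, 0.1844]
tool_rot: [-3.141, -0.002, 0.048]
contact_force: [-0.3, -0.2, 0.0]
opening: 0.0914
grip_force: 0.0
time: 27.95
tool_pos: [0.5293, 0.293, 0.1832]
tool_rot: [-3.142, -0.0, 0.048]
contact_force: [-0.2, 0.6, 2.2]
opening: 0.0637
grip_force: 25.0
time: 28.62
tool_pos: [0.5288, 0.2928, 0.3024]
tool_rot: [3.141, 0.002, 0.048]
contact_force: [0.5, -0.1, -2.8]
opening: 0.0635
grip_force: 25.1
tool d [-3.71e-02  5.86e-01 -2.00e-04] rot [0.0008 0.0014 0.2358] rows [15.  2.]
(array([0.5284, 0.2923, 0.0447]), np.float64(155.7))
```

```bash
python3 -m pendant '[[-0.0025,0.0366,0,0,0,0],[-0.0023,0.0366,0,0,0,0],[-0.0023,0.0366,0,0,0,0],[-0.0023,0.0366,0,0,0,0],[-0.0023,0.0366,0,0,0,0],[-0.0023,0.0366,0,0,0,0],[-0.0023,0.0366,0,0,0,0],[-0.0023,0.0366,0,0,0,0]]' >/dev/null; python3 -m pendant '[[-0.0023,0.0366,0,0,0,0],[-0.0023,0.0366,0,0,0,0],[-0.0023,0.0366,0,0,0,0],[-0.0023,0.0366,0,0,0,0],[-0.0023,0.0366,0,0,0,0],[-0.0023,0.0366,0,0,0,0],[-0.0023,0.0366,0,0,0,0],[-0.0023,0.0366,0,0,0,0]]' >/dev/null;  python3 -m pendant '[[0,0,0,0,0,0.118],[0,0,0,0,0,0.118],[0,0,0.03,0,0,0],[0,0,0.02,0,0,0],[0,0,0,0,0,0],[0,0,0,0,0,0],[0,0,0,0,0,0],[0,0,0,0,0,0]]'; python3 - <<'E'
from h import *
go(.5198,-.2943,.2055,-.188)
b=robot.read_camera("scene");t=robot.read_camera("top");z=robot.observe()["tool_pos"][2]-.1832+.022
print(tray(b,(.5198,-.2943,-.188),z),tray(t,(.5198,-.2943,-.188),z))
u,v=w2p(b,[[.52,-.29,.05]])[0].astype(int)
cv2.imwrite("pics/g.png",cv2.resize(b["image"][v-60:v+60,u-70:u+70],(700,600),interpolation=2)[:,:,::-1])
E
```

```text
time: 30.67
tool_pos: [0.5207, -0.2939, 0.2542]
tool_rot: [3.141, -0.002, -0.188]
contact_force: [-0.2, 0.0, -1.1]
opening: 0.064
grip_force: 25.1
tool d [-0.0009  0.0005  0.0487] rot [ 0.0009 -0.0018 -0.    ] rows [2. 1.]
(array([ 0.5203, -0.2962, -0.1848]), np.float64(116.4)) (array([ 0.5216, -0.2957, -0.1949]), np.float64(93.9))
```

View pics/g.png

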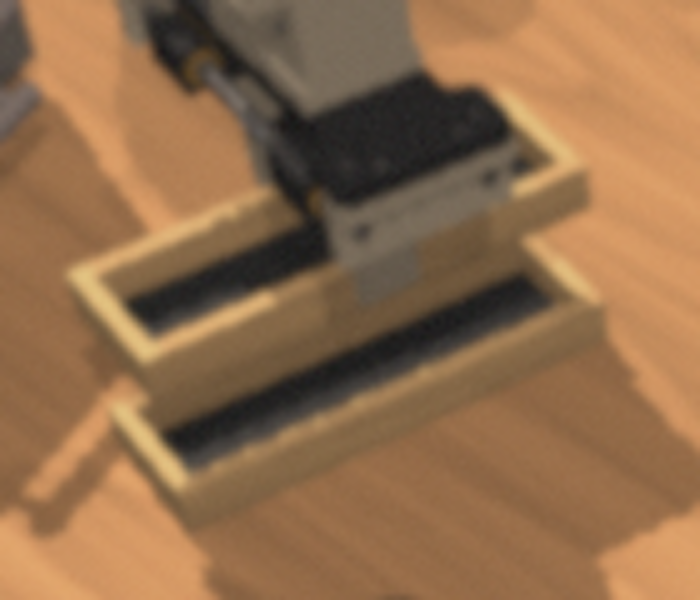

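The held tray is level and parallel above the other. I'll lower it.

```bash
python3 -m pendant '[[-0.001,0.0003,0.02,0,0,0],[0,0,0.015,0,0,0],[0,0,0.008,0,0,0],[0,0,0.005,0,0,0],[0,0,0,0,0,0],[0,0,0,0,0,0],[0,0,0,0,0,0],[0,0,0,0,0,0]]'; python3 -c "
from h import *
go(.5198,-.2943,.2055,-.188)"
```

```text
time: 31.43
tool_pos: [0.5195, -0.294, 0.2055]
tool_rot: [3.141, -0.001, -0.188]
contact_force: [0.3, 1.3, -1.9]
opening: 0.0636
grip_force: 25.0
tool d [0.0004 0.0003 0.    ] rot [ 0.0005 -0.001  -0.0001] rows [1. 1.]
```

```bash
python3 -m pendant '[[0,0,0,0,0,0],[0,0,0,0,0,0],[0,0,0,0,0,0],[0,0,0,0,0,0],[0,0,0,0,0,0]]' 0.09; python3 -m pendant '[[0,0,-0.02,0,0,0],[0,0,-0.03,0,0,0],[0,0,-0.03,0,0,0],[0,0,-0.04,0,0,0],[0,0,0,0,0,0]]';python3 -m pendant '[[-0.04,0,0,0,0,0],[-0.04,0,0,0,0,0],[-0.04,0,0,0,0,0],[-0.04,0,0,0,0,0],[0,0,0,0,0,0],[0,0,0,0,0,0],[0,0,0,0,0,0],[0,0,0,0,0,0]]'
python3 - <<'E'
from h import *
b=robot.read_camera("scene");a=robot.read_camera("top")
print(tray(b,(.5198,-.2943,-.188),.044),tray(a,(.5198,-.2943,-.188),.044))
print("ref",tray(b,(.5198,-.2943,-.188),.022))
t=[cv2.resize(im[v-65:v+65,u-60:u+60],(0,0),fx=3.2,fy=4,interpolation=2) for im,u,v in((b["image"],305,238),(b["image"],208,150))]
cv2.imwrite("pics/i.png",np.hstack(t)[:,:,::-1])
for k,g in {1:(.435,-.02),2:(.4965,-.01),3:(.558,0),4:(.6185,.009)}.items(): print(k,urch(a,k,g,.012,9,150))
E
```

```text
time: 31.85
tool_pos: [0.5193, -0.2939, 0.2052]
tool_rot: [3.141, -0.0, -0.188]
contact_force: [-0.2, -0.4, 0.3]
opening: 0.0891
grip_force: 0.0
time: 32.27
tool_pos: [0.5206, -0.2947, 0.333]
tool_rot: [3.136, -0.012, -0.188]
contact_force: [0.8, -0.0, 0.5]
opening: 0.0898
grip_force: 0.0
time: 32.93
tool_pos: [0.363, -0.2645, 0.3254]
tool_rot: [3.141, -0.002, -0.188]
contact_force: [-0.2, -0.9, 0.9]
opening: 0.0901
grip_force: 0.0
(array([ 0.5188, -0.296 , -0.1819]), np.float64(175.2)) (array([ 0.52  , -0.2954, -0.1862]), np.float64(375.0))
ref (array([ 0.5099, -0.2987, -0.1914]), np.float64(33.6))
1 (array([ 0.4364, -0.0177]), [343.7, 282.1], 9, 46)
2 (array([ 0.4959, -0.0103]), [340.1, 257.3], 71, 87)
3 (array([ 0.5567, -0.0008]), [335.7, 232.4], 113, 139)
4 (array([0.6178, 0.007 ]), [332.1, 207.8], 166, 205)
```

View pics/i.png

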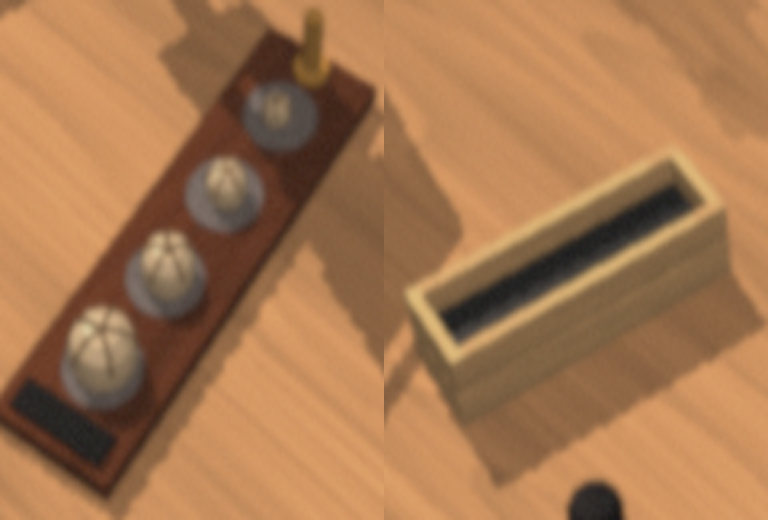

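The crop shows the trays stacked squarely, at (565,290), and all four urchins standing on their marks in order of size.

```bash
python3 -c "
from cell import robot
print(robot.hand_in())"
```

```text
the job is handed in; nothing more can be done
None
```

The job is handed in at about 33 s: all four urchins stand on their marks in size order with the smallest by the brass post, the two trays are stacked squarely on the desk, and the jar and eyepiece were not touched; the judging result was not shown to me.

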